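# Hook the key out from under the coaster rack's slats

### The arm

A 6-joint arm with a two-finger parallel gripper is mounted at the origin on the work surface. World frame = base frame: x ahead of the robot, y to its left, z up, the work surface at z = 0. Lengths are in m, angles in degrees, forces in N, time in s.
With the tool pointing down it reaches from about 0.25 to 0.725 m from the base axis. Payload 9.7 kg.
Tool frame: the origin (TCP) lies at the very end of the fingers, on their centre line; the grasp point (between the pads) lies 19 mm behind it (bot.pinch_z is the distance from the TCP to the grasp point, in m); x points along the fingers, z is the direction in which the jaws open and shut, and the axes are right-handed (so a half turn about x gives the same grasp; the last joint's range is limited). The gripper opens to 85 mm and grips with 20 to 120 N. Pads are 22 mm wide; open, the fingers measure 114 mm over their backs; the gripper's body (76 mm by 85 mm) begins 54 mm behind the grasp point. The pads swing forward as they close: fully open they stand 13 mm farther back than shut.
Start: joints at [76.318, 4.979, 10.078, 95.1, 0, 90], TCP at [0.13, 0.534, 0.231] pointing down, gripper open.
Joint ranges: [-179.16, 179.16], [-48.56, 103.87], [-65.8, 70.77], [-126.05, 130.52], [-82.76, 87.17], [-180, 180]. Speed limits (degrees/s): [127.2, 127.2, 147.25, 180, 180, 180].

### API

Orientations are given as [roll, pitch, yaw] about the fixed x, y, z axes, in that order (R = Rz(yaw) Ry(pitch) Rx(roll)).
In Python, from workcell import bot gives the robot as it stands.
- The arm moves only by the tool play_rows, never from a script. Its argument "rows" is a list of rows, each a list of 3 entries, a list of its own where there are three numbers: the shift along the tool's x, y, z in cm, then the turn about the tool's x in degrees, then the finger opening in cm, from 0 to 8.54. A call has 1 to 12 rows; each row is the pose to reach, as a shift and turn from the pose commanded when the call began, along the tool's axes at that moment; what a row does not reach only later rows make up. A row lasts 1/12 s, in which the tool goes at most 41.7 mm and 7.16 degrees, less where a joint would pass 70% of its speed; a pose out of reach is approached as far as the arm can. A call with a gripper value outside its range is refused whole. The fingers move at their own pace and stop on an object; "squeeze" is the grip in N (left out, the last holds). Time passes only in rows, so rows that repeat a pose let the fingers close. It gives the time, the measured TCP pose, the force and the opening at its end, in the units of the state.
- bot.get_obs(): the state, without advancing time (a new reading comes with each control period).
- bot.camera(name): name is "scene" or "top" or "wrist"; returns (picture, depth): 420x560x3 uint8, blue, green, red; 420x560 float32, m along the optical axis (not along the pixel's ray), 0 where there is no reading.
- bot.camera_model(name): a dict with "fx", "fy", "cx", "cy" (pixels), "origin" and "attitude" of the camera in the world; the wrist camera has in their place "mount" (4x4, takes a point from camera to tool coordinates, whose origin is the TCP and whose axes are the tool frame's). Camera axes: x right, y down, z forward; pixel columns grow to the right and rows downward; lengths in m; the calibration is good to about 2 mm. A picture is of the moment at which its call begins: read the wrist's pose just before it. camera_model takes no time and is no camera call.
- bot.job_done(): hands the job in, once; it reports no verdict.
The state is a dict: "time": time; "q": joint angles; "qd": joint speeds; "joint_efforts": joint torques, N m; "ee_pos": TCP position; "tcp_rot": TCP orientation; "wrist_force": force on the tool from outside, world axes, zero at the start; "torque": the same for the moment, N m; "opening": finger opening in m.
Only numpy, scipy, OpenCV 4.12 (cv2) and the standard library are available. Lean on these libraries where they do the work, as an engineer would, in place of code of your own. Each camera call takes 0.05 s, during which the arm holds its last target.

### The job

The little furniture key has slipped down between the coasters and lies trapped under the slats of the bamboo rack, with its ring towards the front. Take the hooked pick, reach in under the front rail, catch the ring and draw the key out until all of it lies in front of the rail, feeling your way gently so that the pick never leans hard on the rack. Then lay the pick flat on the table well clear of the key, and leave the coasters and everything else as they are.

Things in the scene. Friction and masses are not known exactly. Their poses are not given: they have to be found in the camera images.
- rack: Bamboo coaster rack, fixed to the table. Origin on the table below the front edge of its front rail; +x runs into the slot, +y left looking in. Base board 12 mm thick, x -66..112, y -77..77 mm; x -66..0 is a flat open ledge without rim. Back board x 104..112 and cheeks, 55 mm high, close the slot. Delicate: the pick must never press on it with over 4 N; 1 N is enough to feel by.
- slot_mouth (a point): Mouth of the slot: on the base board (12 mm above the table), middle, below the front edge of the front rail. The rail is 10 mm deep (x 0..10 in the rack), 140 wide, underside 14 mm above the base board, top 24. Behind it six 6 mm thick slats run along x, undersides level with the rail's.
- slot_back (a point): On the base board at the back of the slot, 104 mm in from the mouth. The gaps between the slats at y = -50, -26, 26, 50 mm hold the coasters, which stand on the base board; the middle gap (y -6..6) is empty and shows the slot's floor from above. Free lane under the slats: y -22..22 mm.
- key: Steel furniture key lying flat on the base board under the slats, ring towards the mouth, 17 to 34 g, loose: under 2 N pulls it. At most 4 mm thick. Ring of round 4 mm bar, 27 mm across, hole 19 mm; round 4 mm stem; 10 x 10 mm bit on the +y side near its end. Origin on its underside below the ring's centre; +x along the stem.
- key_bow (a point): Centre of the key's ring, 2 mm above its underside.
- key_end (a point): Far end of the key's stem, 44 mm from the ring's centre, 2 mm above the underside.
- pick: Hooked nut pick, about 57 g, lying on the table: flat-sided wooden handle 80 mm long (x -40..40), 16 wide (y), 20 high (z); a straight 3 mm steel wire leaves its front end 8 to 18 mm above the underside (it is hand-made) and runs 116 mm ahead, then turns straight down into a round-ended hook. Origin: middle of the handle's underside, +x towards the hook. Balances 21 mm ahead of the origin.
- pick_nose (a point): A point fixed to the handle: where the hook's lowest point would be if the wire left the handle 13 mm above its underside: 156 mm ahead of the handle's middle, 5.5 mm above the level of its underside. Each pick's wire sits up to 5 mm higher or lower, and its hook with it, which no reading shows. Wire and hook are rigid, 9 mm high together.
- nut_bowl: Empty stainless steel bowl, 130 mm across, 50 mm high. Origin: centre of its underside. A bystander.
- dice_cup: Blue plastic dice cup, 72 mm across, 85 mm high, close beside the rack on its right (-y) side. Origin: centre of its underside. A bystander.
- paperweight: Domed glass paperweight, 70 mm across, 46 mm high, on the rack's right, near its mouth. Origin: centre of its underside. A bystander.
- jar: Ceramic jar with a twist cap, 88 mm across, 106 mm high. Origin: centre of its underside. A bystander.
- tea_glass: Empty tea glass, 60 mm across, 85 mm high. Origin: centre of its underside. A bystander.
- checker: Wooden backgammon piece, 32 mm across, 9 mm thick, lying on the table on the left of the rack's ledge. Origin: centre of its underside. A bystander.
- die: White 15 mm die on the table on the right of the rack's ledge. Origin: centre of its underside. A bystander.
- coaster0: Stone coaster backed with cork, 90 x 90 x 8 mm, 110 g, standing on edge (its plane along the rack's x) in the rack's gap at y = 50 mm; its top is 102 mm above the table. Origin: middle of its lower edge. It stays where it is.
- coaster1: Stone coaster backed with cork, 90 x 90 x 8 mm, 110 g, standing on edge (its plane along the rack's x) in the rack's gap at y = 26 mm; its top is 102 mm above the table. Origin: middle of its lower edge. It stays where it is.
- coaster2: Stone coaster backed with cork, 90 x 90 x 8 mm, 110 g, standing on edge (its plane along the rack's x) in the rack's gap at y = -26 mm; its top is 102 mm above the table. Origin: middle of its lower edge. It stays where it is.
- coaster3: Stone coaster backed with cork, 90 x 90 x 8 mm, 110 g, standing on edge (its plane along the rack's x) in the rack's gap at y = -50 mm; its top is 102 mm above the table. Origin: middle of its lower edge. It stays where it is.
Mind the look-alikes: they are no part of the job. Of the things that look like the pick, the smaller one is meant.

How it is judged:
By the outcome, as a careful person would: the job done as asked, in the order asked, and still so for the second after the job is handed in, with the robot touching nothing.
It also fails if it takes over 72 s, if anything falls off the work surface, if the arm or the gripper's body presses on something with over 40 N, if the wrist force passes 120 N, or if a joint passes its speed limit or range.

## Working session

There is one attempt and no reset: what is moved stays moved. The work goes in short steps, Python scripts to look and compute and a tool call to move; the robot and the scene stay as the last step left them, time stands still between calls to the robot, and variables do not carry over. Pictures are saved under pics/ and viewed, and the job is handed in when it is done.

Besides the shell and the picture viewer there is one more tool, called in YAML: its name, and indented under it one key for each argument. play_rows: Moves the arm, as the interface text tells. Its arguments: {"type":"object","properties":{"rows":{"type":"array"},"squeeze":{"type":"number"}},"required":["rows"]}

```bash
ls -la; mkdir -p pics
cat > h.py <<'E'
import numpy as np, cv2
from scipy.spatial.transform import Rotation as R
from workcell import bot
np.set_printoptions(precision=4,suppress=True)
def cam(name,o=None):
    m=bot.camera_model(name)
    return m
E
python3 - <<'E'
from h import *
o=bot.get_obs()
for k,v in o.items(): print(k,np.array(v))
print(bot.pinch_z)
for n in("scene","top","wrist"):
    print(n,bot.camera_model(n))
    p,d=bot.camera(n); cv2.imwrite(f"pics/{n}0.png",p); np.save(f"pics/{n}0.npy",d)
E
```

```text
total 12
drwxr-xr-x  3 agent agent 4096 Dec  6 08:58 .
drwxr-xr-x 23 root  root  4096 Dec  6 08:58 ..
drwxr-xr-x  2 agent agent 4096 Dec  6 08:58 pics
time 0.0
q [76.3171  5.0106 10.0335 95.1001 -0.0007 90.0008]
qd [-0.0155 -0.0203  0.1087 -0.0161 -0.0747  0.0557]
joint_efforts [  0.0001 -52.0385  46.4803   0.0159  -0.0001  -0.    ]
ee_pos [0.13   0.5342 0.2306]
tcp_rot [-179.4494   89.9229 -103.1331]
wrist_force [ 0.0439  0.8388 -0.2024]
torque [-0.0158  0.0002  0.02  ]
opening 0.08502472510517967
0.0187
scene {'fx': 390.88660510185315, 'fy': 390.88660510185315, 'cx': 278.06908340839175, 'cy': 201.9646752835088, 'origin': array([1.2217, 0.1861, 0.8243]), 'attitude': array([-137.3484,   -0.0356,  105.3631])}
top {'fx': 404.993821584937, 'fy': 404.993821584937, 'cx': 279.5661759089508, 'cy': 205.82904463299798, 'origin': array([ 0.4562, -0.0045,  1.0038]), 'attitude': array([-175.5662,    1.3283,  -90.4238])}
wrist {'fx': 316.09671716678525, 'fy': 316.09671716678525, 'cx': 280.6243620340849, 'cy': 212.25311374501854, 'mount': array([[ 0.0014, -0.2707,  0.9627, -0.1426],
       [-0.0003, -0.9627, -0.2707,  0.068 ],
       [ 1.    ,  0.0001, -0.0015,  0.0002],
       [ 0.    ,  0.    ,  0.    ,  1.    ]])}
```

View pics/top0.png

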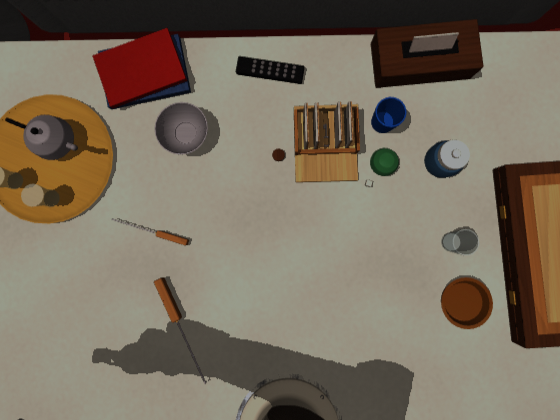

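View pics/scene0.png

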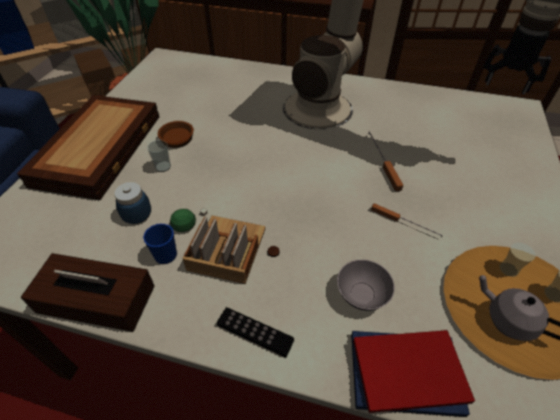

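View pics/wrist0.png

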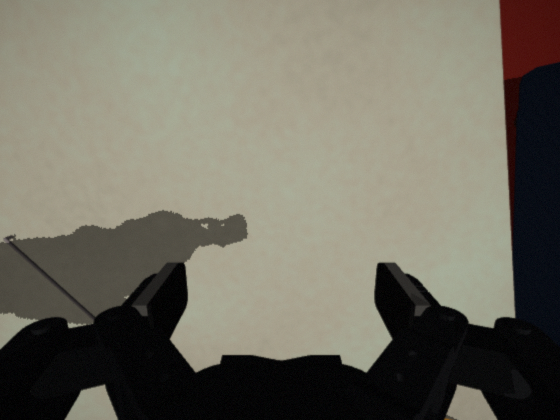

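Run:
```python
from h import *
p=cv2.imread("pics/top0.png")
a=cv2.resize(p[200:400,95:235],None,fx=3,fy=3,interpolation=cv2.INTER_CUBIC)
b=cv2.resize(p[90:200,260:400],None,fx=5.4,fy=5.4,interpolation=cv2.INTER_CUBIC)
cv2.imwrite("pics/c1.png",a);cv2.imwrite("pics/c2.png",b)
p=cv2.imread("pics/scene0.png")
a=cv2.resize(p[190:250,350:460],None,fx=7,fy=7,interpolation=cv2.INTER_CUBIC)
cv2.imwrite("pics/c3.png",a)
```

```text
(no output)
```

View pics/c1.png

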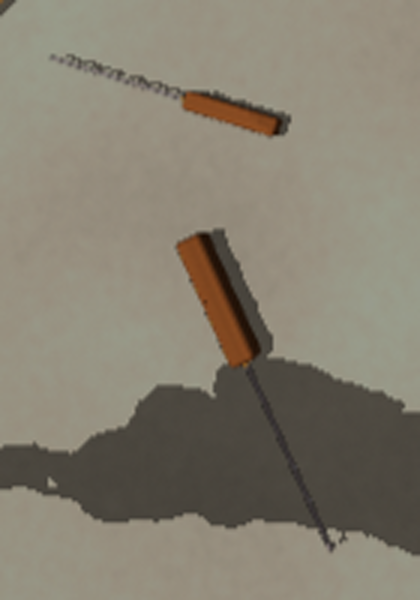

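View pics/c2.png

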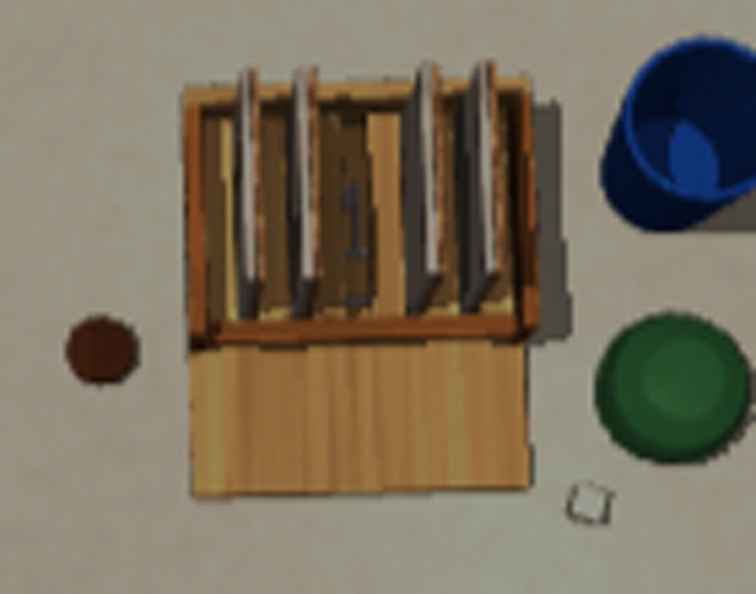

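View pics/c3.png

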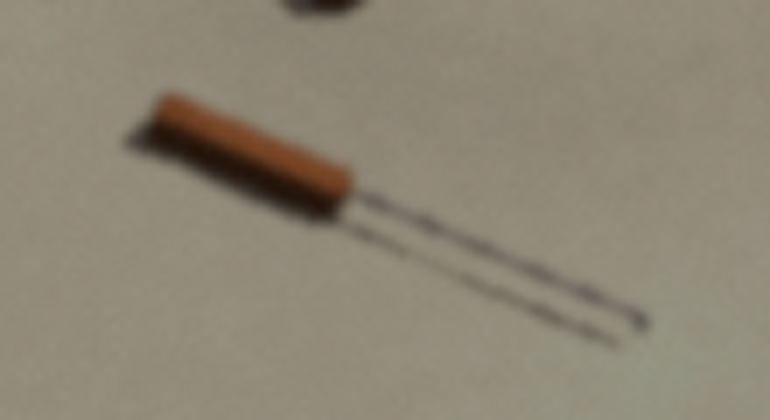

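```bash
cat >> h.py <<'E'
def pose(name,o=None):
    m=bot.camera_model(name)
    if name=="wrist":
        o=o or bot.get_obs()
        T=np.eye(4);T[:3,:3]=R.from_euler("xyz",o["tcp_rot"],degrees=True).as_matrix();T[:3,3]=o["ee_pos"]
        C=T@m["mount"]
    else:
        C=np.eye(4);C[:3,:3]=R.from_euler("xyz",m["attitude"],degrees=True).as_matrix();C[:3,3]=m["origin"]
    return m,C
def ray(name,px,z,o=None,MC=None):
    m,C=MC or pose(name,o)
    px=np.atleast_2d(px).astype(float)
    d=np.c_[(px[:,0]-m["cx"])/m["fx"],(px[:,1]-m["cy"])/m["fy"],np.ones(len(px))]@C[:3,:3].T
    return C[:3,3]+d*((z-C[2,3])/d[:,2])[:,None]
def proj(name,P,o=None,MC=None):
    m,C=MC or pose(name,o)
    q=(np.atleast_2d(P)-C[:3,3])@C[:3,:3]
    return np.c_[q[:,0]/q[:,2]*m["fx"]+m["cx"],q[:,1]/q[:,2]*m["fy"]+m["cy"]]
E
python3 - <<'E'
from h import *
o=bot.get_obs()
M=R.from_euler("xyz",o["tcp_rot"],degrees=True).as_matrix();print("tool axes cols\n",M)
p=cv2.imread("pics/top0.png")
hsv=cv2.cvtColor(p,cv2.COLOR_BGR2HSV)
mk=((hsv[...,0]<15)&(hsv[...,1]>140)&(hsv[...,2]>90)).astype(np.uint8)
c,_=cv2.findContours(mk,0,1)
for k in c:
    if cv2.contourArea(k)<80: continue
    r=cv2.minAreaRect(k)
    b=cv2.boxPoints(r); 
    if 140<r[0][0]<200: print(r, cv2.contourArea(k)); W=ray("top",b,0.02);print(W,np.linalg.norm(W-np.roll(W,1,0),axis=1), W.mean(0))
print("hook tips", ray("top",[[112.5,219.5]],0.01), ray("top",[[207,382]],0.01))
# scene handle
# ledge corners from crop c2 /5.4
cr=np.array([[190,345],[193,496],[530,488],[527,345]])/5.4+[260,90]
W=ray("top",cr,0.012);print(W,np.linalg.norm(W-np.roll(W,1,0),axis=1))
E
```

```text
tool axes cols
 [[-0.0002 -0.9716  0.2366]
 [-0.001   0.2366  0.9716]
 [-1.     -0.     -0.001 ]]
((166.09848022460938, 299.9565734863281), (44.88479232788086, 8.018986701965332), 66.19405364990234) 301.5
[[0.353  0.3245 0.02  ]
 [0.3606 0.3068 0.02  ]
 [0.2629 0.2615 0.02  ]
 [0.2553 0.2791 0.02  ]] [0.1077 0.0193 0.1077 0.0192] [0.308 0.293 0.02 ]
((170.74200439453125, 237.32562255859375), (31.31887435913086, 5.905844688415527), 17.354022979736328) 151.0
[[0.4629 0.3226 0.02  ]
 [0.4766 0.3185 0.02  ]
 [0.4534 0.2448 0.02  ]
 [0.4397 0.249  0.02  ]] [0.0772 0.0143 0.0773 0.0143] [0.4582 0.2837 0.02  ]
hook tips [[0.5033 0.4325 0.01  ]] [[0.1126 0.1947 0.01  ]]
[[ 0.6621 -0.0218  0.012 ]
 [ 0.5923 -0.0224  0.012 ]
 [ 0.5943 -0.1757  0.012 ]
 [ 0.6603 -0.1758  0.012 ]] [0.1541 0.0699 0.1533 0.0659]
```

Run:
```python
from h import *
for p in [(357,300),(355,250),(350,185)]:
    print(ray("top",[[p[0]/5.4+260,p[1]/5.4+90]],0.014))
# pixel of slat/gap top
```

```text
[[ 0.6817 -0.0984  0.014 ]]
[[ 0.705  -0.0979  0.014 ]]
[[ 0.7354 -0.096   0.014 ]]
```

play_rows:
  rows:
    - [[0,-4,0],5,8.5]
    - [[0,-8,-3],12,8.5]
    - [[0,-12,-7],18,8.5]
    - [[0,-16,-11],24,8.5]

```text
time: 0.48
ee_pos: [0.2403, 0.4207, 0.2304]
tcp_rot: [-167.6, 89.9, -115.6]
wrist_force: [0.9, -0.9, 0.1]
opening: 0.0849
```

Run:
```python
from h import *
o=bot.get_obs();print(o["q"],o["ee_pos"],o["tcp_rot"],o["time"])
```

```text
[60.2723 -3.9156  1.021  95.0149 -0.0057 98.2204] [0.2403 0.4207 0.2304] [-167.6166   89.9215 -115.5648] 0.4833
```

```bash
cat >> h.py <<'E'
def goto(P,hd):
    o=bot.get_obs();M=R.from_euler("xyz",o["tcp_rot"],degrees=True).as_matrix()
    s=M.T@(np.array(P)-o["ee_pos"])*100
    h=np.degrees(np.arctan2(M[1,1],M[0,1])); t=(h-hd+180)%360-180
    print("shift cm",s,"turn",t,"hdg_y",h,"q",np.array(o["q"]))
E
python3 -c "
from h import *
goto([.68,-.10,.16],180)"
```

```text
shift cm [  7.0814 -66.6946 -14.0119] turn -37.94814495971923 hdg_y 142.05185504028077 q [60.2723 -3.9156  1.021  95.0149 -0.0057 98.2204]
```

play_rows:
  rows:
    - [[0,-4,-1],-4,8.5]
    - [[0,-8,-2],-8,8.5]
    - [[0,-12,-3],-12,8.5]
    - [[0,-16,-4],-16,8.5]
    - [[0,-20,-5],-20,8.5]
    - [[0,-24,-6],-24,8.5]
    - [[0,-28,-7],-28,8.5]
    - [[0,-32,-8],-32,8.5]
    - [[0,-36,-9],-36,8.5]
    - [[0,-40,-10],-38,8.5]
    - [[0,-44,-11],-38,8.5]
    - [[0,-48,-12],-38,8.5]

```text
time: 1.48
ee_pos: [0.547, 0.0316, 0.2312]
tcp_rot: [-23.2, 90.0, 67.1]
wrist_force: [0.4, 1.3, -0.2]
opening: 0.0849
```

```bash
python3 -c "
from h import *
goto([.68,-.10,.16],180)"
```

```text
shift cm [  7.1156 -13.232  -13.2364] turn 0.3138586584464633 hdg_y -179.68614134155354 q [ 3.308   4.6788  9.7438 95.0631  0.0038  2.9941]
```

play_rows:
  rows:
    - [[1,-3,-3],0,8.5]
    - [[3,-6,-6],0,8.5]
    - [[5,-9,-9],0,8.5]
    - [[7,-12,-12],0,8.5]
    - [[7,-13.2,-13.2],0,8.5]
    - [[7,-13.2,-13.2],0,8.5]
    - [[7,-13.2,-13.2],0,8.5]

```text
time: 2.07
ee_pos: [0.6789, -0.0989, 0.1584]
tcp_rot: [81.1, 89.8, 171.4]
wrist_force: [-0.5, 0.9, 0.4]
opening: 0.0847
```

```bash
cat >> h.py <<'E'
import json
def snap(tag,n="wrist"):
    o=bot.get_obs();p,d=bot.camera(n);cv2.imwrite(f"pics/{tag}.png",p);np.save(f"pics/{tag}.npy",d)
    json.dump({k:np.array(v).tolist() for k,v in o.items()},open(f"pics/{tag}.json","w"))
    return p,d,o
def load(tag):
    return cv2.imread(f"pics/{tag}.png"),np.load(f"pics/{tag}.npy"),json.load(open(f"pics/{tag}.json"))
E
python3 -c "
from h import *
p,d,o=snap('w1');print(o['ee_pos'],o['tcp_rot'],o['q'],o['time'])
cv2.imwrite('pics/w1c.png',cv2.convertScaleAbs(cv2.resize(p[60:330,150:430],None,fx=2.2,fy=2.2,interpolation=2),alpha=1.6))"
```

```text
[ 0.6789 -0.0989  0.1584] [ 81.1498  89.7635 171.3558] [-8.2878 23.801  24.5958 91.0312  0.0015 -8.4939] 2.0667
```

View pics/w1c.png

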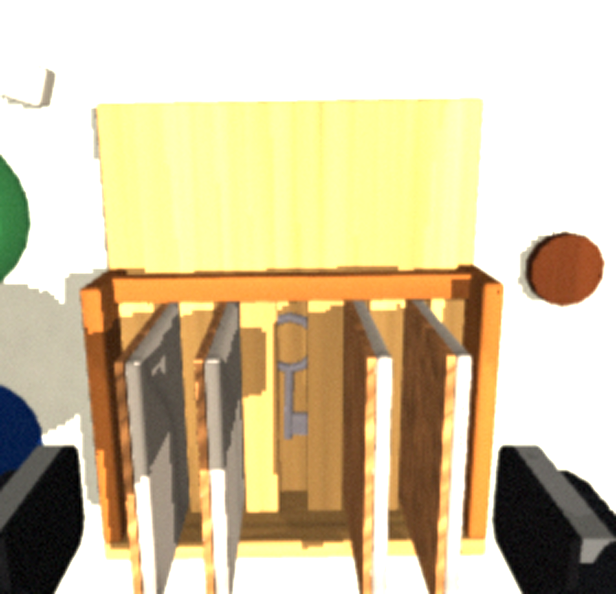

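View pics/w1.png

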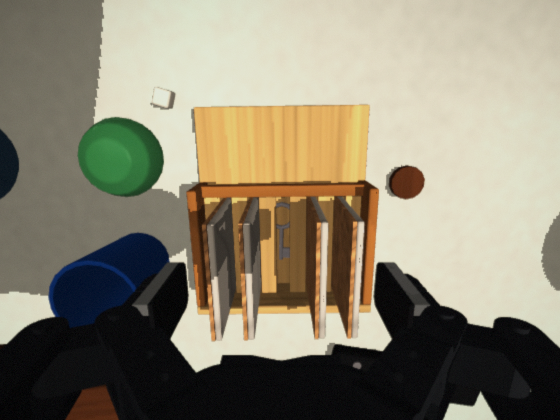

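Run:
```python
from h import *
p,d,o=load('w1'); MC=pose("wrist",o)
f=lambda a:np.array(a)/2.2+[150,60]-0.27
led=f([[98,102],[481,99],[475,268],[106,272]])
W=ray("wrist",led,0.012,MC=MC);print("ledge",W,np.linalg.norm(W-np.roll(W,1,0),axis=1))
rail=f([[110,281],[472,276]]);print("rail bottom edge at base?",ray("wrist",rail,.036,MC=MC))
W=ray("wrist",f([[293,316],[293,369],[293,343],[289,438],[297,427],[290,385]]),0.014,MC=MC);print("ring front, back, ctr, end, bit, stem\n",W)
print("rail top corners",ray("wrist",f([[82,290],[502,287],[110,272],[468,267]]),0.036,MC=MC))
c=cv2.convertScaleAbs(cv2.resize(p[190:270,255:315],None,fx=9,fy=7,interpolation=2)[:560],alpha=1.6)
cv2.imwrite('pics/w1d.png',c)
```

```text
ledge [[ 0.5959 -0.1745  0.012 ]
 [ 0.5943 -0.0233  0.012 ]
 [ 0.6617 -0.0206  0.012 ]
 [ 0.6639 -0.1758  0.012 ]] [0.068  0.1512 0.0674 0.1552]
rail bottom edge at base? [[ 0.6631 -0.1682  0.036 ]
 [ 0.6606 -0.0281  0.036 ]]
ring front, back, ctr, end, bit, stem
 [[ 0.6822 -0.097   0.014 ]
 [ 0.7059 -0.0969  0.014 ]
 [ 0.6941 -0.0969  0.014 ]
 [ 0.7383 -0.0985  0.014 ]
 [ 0.733  -0.095   0.014 ]
 [ 0.7133 -0.0982  0.014 ]]
rail top corners [[ 0.6667 -0.1793  0.036 ]
 [ 0.6649 -0.0161  0.036 ]
 [ 0.6595 -0.1679  0.036 ]
 [ 0.6571 -0.0299  0.036 ]]
```

View pics/w1d.png

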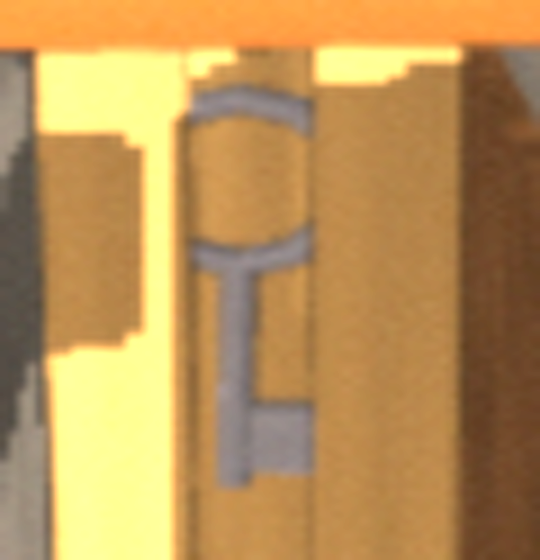

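```bash
python3 -c "
from h import *
p,d,o=load('w1'); MC=pose('wrist',o)
print(ray('wrist',[[281.5,214],[281,257.5],[281.5,225]],.014,MC=MC))
goto([.462,.2955,.15],-107.5)"
```

```text
[[ 0.6925 -0.0983  0.014 ]
 [ 0.7369 -0.0986  0.014 ]
 [ 0.7034 -0.0982  0.014 ]]
shift cm [ 1.0743 21.474  39.4387] turn -72.23059912018658 hdg_y -179.73059912018658 q [-8.2117 23.6325 24.5642 91.0536  0.0106 -8.4811]
```

play_rows:
  rows:
    - [[0,2,3],-7,8.5]
    - [[0,4,7],-14,8.5]
    - [[0,6,10.5],-21,8.5]
    - [[0,8,14],-28,8.5]
    - [[0,10,17.5],-35,8.5]
    - [[0,12,21],-42,8.5]
    - [[0,14,25],-49,8.5]
    - [[0,16,29],-56,8.5]
    - [[0,18,33],-63,8.5]
    - [[0.5,20,36.5],-70,8.5]
    - [[1,21.5,39.4],-72,8.5]
    - [[1,21.5,39.4],-72,8.5]

```text
time: 3.12
ee_pos: [0.4572, 0.3006, 0.1519]
tcp_rot: [-77.8, 89.9, 85.0]
wrist_force: [1.2, -1.3, -0.4]
opening: 0.0847
```

play_rows:
  rows:
    - [[0,0,0],0,8.5]
    - [[0,0,0],0,8.5]

```text
time: 3.28
ee_pos: [0.4609, 0.2957, 0.1524]
tcp_rot: [-136.4, 89.9, 26.0]
wrist_force: [-0.4, 0.4, 0.3]
opening: 0.085
```

```bash
python3 -c "
from h import *
p,d,o=snap('w2');goto([.462,.2955,.15],-107.5)
cv2.imwrite('pics/w2c.png',cv2.convertScaleAbs(p,alpha=1.4))"
```

```text
shift cm [ 0.2326 -0.0585 -0.0341] turn -0.1817313721996925 hdg_y -107.68173137219969 q [ 32.5985   3.6877  -0.0289  86.1928  -0.0129 -39.7197]
```

View pics/w2c.png

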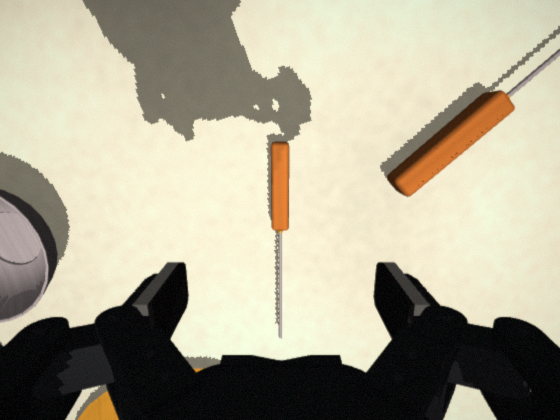

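Run:
```python
from h import *
p,d,o=load('w2'); MC=pose("wrist",o)
hsv=cv2.cvtColor(p,cv2.COLOR_BGR2HSV)
mk=((hsv[...,0]<18)&(hsv[...,1]>150)&(hsv[...,2]>70)).astype(np.uint8)
for k in cv2.findContours(mk,0,1)[0]:
    if cv2.contourArea(k)<300: continue
    r=cv2.minAreaRect(k);print(r)
    b=cv2.boxPoints(r);W=ray("wrist",b,.02,MC=MC);print(W,np.linalg.norm(W-np.roll(W,1,0),axis=1),W.mean(0))
print(ray("wrist",[[280.3,337],[280.5,232]],.014,MC=MC))
np.set_printoptions(linewidth=150)
print("depth handle", d[186,278:284], "table",d[186,300])
# height from depth
def pt(u,v):
    m,C=MC; z=d[v,u]; return C[:3,3]+C[:3,:3]@np.array([(u-m["cx"])/m["fx"]*z,(v-m["cy"])/m["fy"]*z,z])
for uv in [(280,186),(280,220),(300,186),(281,270),(280,270),(280,300),(281,300),(280,320)]: print(uv,pt(*uv))
cv2.imwrite('pics/w2d.png',cv2.convertScaleAbs(cv2.resize(p[130:345,240:320],None,fx=2.7,fy=2.7,interpolation=2),alpha=1.4))
```

```text
((279.5, 187.5), (89.0, 17.0), 90.0)
[[0.4536 0.2429 0.02  ]
 [0.4398 0.2473 0.02  ]
 [0.4635 0.3238 0.02  ]
 [0.4784 0.3191 0.02  ]] [0.0801 0.0145 0.0801 0.0156] [0.4588 0.2833 0.02  ]
((454.68524169921875, 143.53976440429688), (23.660888671875, 143.05133056640625), 49.6859016418457)
[[0.3619 0.3061 0.02  ]
 [0.2614 0.2582 0.02  ]
 [0.251  0.2761 0.02  ]
 [0.3523 0.3262 0.02  ]] [0.0223 0.1114 0.0206 0.113 ] [0.3067 0.2916 0.02  ]
[[0.5058 0.4335 0.014 ]
 [0.4707 0.3237 0.014 ]]
depth handle [0.2786 0.2791 0.2793 0.2785 0.2787 0.2782] table 0.29819763
(280, 186) [0.4575 0.2807 0.0198]
(280, 220) [0.4671 0.3107 0.0194]
(300, 186) [0.4407 0.2898 0.0012]
(281, 270) [0.4819 0.3603 0.0158]
(280, 270) [0.4825 0.3592 0.0174]
(280, 300) [0.4924 0.3903 0.0172]
(281, 300) [0.4917 0.3912 0.0162]
(280, 320) [0.4993 0.4121 0.017 ]
```

View pics/w2d.png

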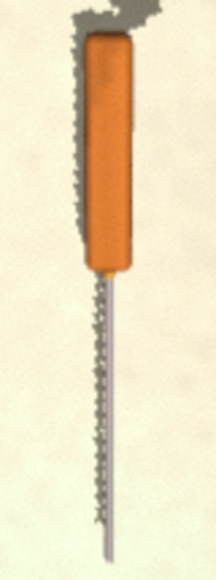

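play_rows:
  rows:
    - [[3,-0.05,0],0,5]
    - [[6,-0.05,0],0,5]
    - [[9,-0.05,0],0,5]
    - [[11,-0.05,0],0,5]
    - [[13,-0.05,0],0,5]
    - [[13,-0.05,0],0,5]
    - [[13,-0.05,0],0,5]

```text
time: 3.92
ee_pos: [0.4619, 0.2945, 0.0213]
tcp_rot: [53.0, 89.9, -144.8]
wrist_force: [0.1, -0.2, 2.4]
opening: 0.0503
```

```bash
python3 -c "
from h import *
goto([.4626,.2953,.002],-107.4);print(bot.get_obs()['ee_pos'],bot.get_obs()['wrist_force'],bot.get_obs()['qd'])"
```

```text
shift cm [ 1.9265 -0.1022 -0.0435] turn -0.3945576174614871 hdg_y -107.79455761746148 q [ 32.5207   6.0189 -12.1212  71.9304  -0.0033 -39.6847]
[0.4619 0.2945 0.0213] [ 0.0672 -0.2177  2.3833] [ 0.4111 -1.143   2.4729  0.6647 -0.0366 -0.0366]
```

play_rows:
  rows:
    - [[1,-0.1,-0.05],0,5]
    - [[1.6,-0.1,-0.05],0,5]
    - [[1.8,-0.1,-0.05],0,5]
    - [[1.8,-0.1,-0.05],0,5]
    - [[1.8,-0.1,-0.05],0,5]
    - [[1.8,-0.1,-0.05],0,5]

```text
time: 4.42
ee_pos: [0.4628, 0.2967, 0.0037]
tcp_rot: [-128.9, 90.0, 33.4]
wrist_force: [-0.1, -0.3, -0.7]
opening: 0.0502
```

play_rows:
  rows:
    - [[0.15,0,0],0,5]
    - [[0.15,0,0],0,2.5]
    - [[0.15,0,0],0,1.2]
    - [[0.15,0,0],0,1.0]
    - [[0.15,0,0],0,0.5]
    - [[0.15,0,0],0,0.5]
    - [[0.15,0,0],0,0.5]
    - [[0.15,0,0],0,0.5]
    - [[0.15,0,0],0,0.5]
  squeeze: 80

```text
time: 5.17
ee_pos: [0.4627, 0.2966, 0.0021]
tcp_rot: [-129.4, 90.0, 32.9]
wrist_force: [-0.3, -0.9, 5.6]
opening: 0.0136
```

```bash
python3 -c "
from h import *
goto([.4626,.2953,.06],180)
o=bot.get_obs();print(o['ee_pos'],o['wrist_force'],o['torque'],o['opening'])"
```

```text
shift cm [-5.7907  0.1261 -0.0276] turn 72.31857265368501 hdg_y -107.68142734631499 q [ 32.6582   6.8635 -13.3864  69.7226   0.0001 -39.6604]
[0.4627 0.2966 0.0021] [-0.3255 -0.8935  5.5961] [-0.0909  0.141  -0.0165] 0.013606616113300597
```

play_rows:
  rows:
    - [[-0.5,0,0],0,0.5]
    - [[-1.5,0,0],0,0.5]
    - [[-3,0,0],0,0.5]
    - [[-5,0,0],0,0.5]
    - [[-7,0,0],0,0.5]
    - [[-7,0,0],0,0.5]
    - [[-7,0,0],0,0.5]

```text
time: 5.75
ee_pos: [0.4632, 0.2969, 0.0733]
tcp_rot: [-129.8, 89.9, 32.5]
wrist_force: [-1.2, -0.5, -1.7]
opening: 0.0139
```

```bash
python3 -c "
from h import *
p,d,o=snap('w3')
print(o['ee_pos'],o['wrist_force'],o['torque'],o['opening'])
cv2.imwrite('pics/w3c.png',cv2.convertScaleAbs(p,alpha=1.5))
p,d,o=snap('s3','scene');cv2.imwrite('pics/s3c.png',cv2.resize(p[150:250,330:470],None,fx=5.5,fy=5.5,interpolation=2))"
```

```text
[0.4632 0.2969 0.0733] [-1.2165 -0.5184 -1.7335] [-0.0162  0.0062  0.0259] 0.013895072015602278
```

View pics/w3c.png

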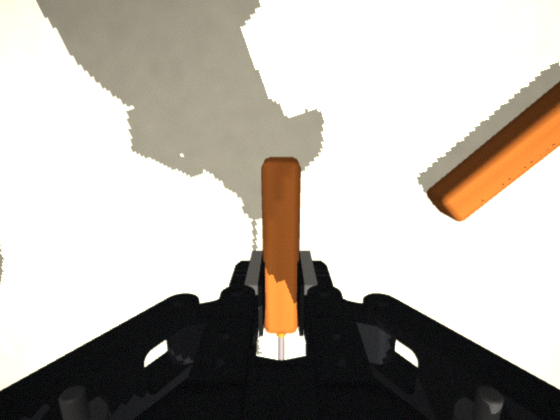

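View pics/s3c.png

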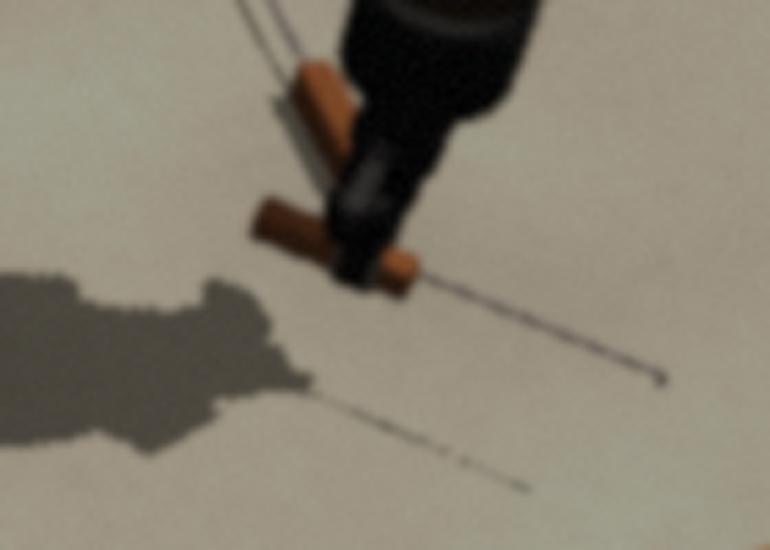

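```bash
python3 -c "
from h import *
goto([.4895,-.1009,.04],-179.2)
_,d,o=load('w3');MC=pose('wrist',o);m,C=MC
for u,v in [(280,180),(280,230),(280,280),(280,320),(281,345)]:
    z=np.median(d[v-1:v+2,u-1:u+2]);print(C[:3,3]+C[:3,:3]@np.array([(u-m['cx'])/m['fx']*z,(v-m['cy'])/m['fy']*z,z]))
"
```

```text
shift cm [  3.1441  37.0191 -14.6551] turn 71.51913955505103 hdg_y -107.68086044494895 q [ 32.6576   4.8197  -7.7887  77.4353   0.0004 -39.6615]
[0.4497 0.2521 0.0911]
[0.4562 0.2723 0.0907]
[0.4631 0.294  0.0912]
[0.4692 0.3132 0.0911]
[0.4734 0.3278 0.0887]
```

play_rows:
  rows:
    - [[0,3,-1.2],6,0.5]
    - [[0,6,-2.4],12,0.5]
    - [[0,9,-3.6],18,0.5]
    - [[0,12.5,-5],24,0.5]
    - [[0,16,-6.4],30,0.5]
    - [[0,19.5,-7.8],36,0.5]
    - [[0,23,-9.2],42,0.5]
    - [[0,26.5,-10.6],48,0.5]
    - [[0,30,-12],54,0.5]
    - [[0.5,33,-13.2],60,0.5]
    - [[1,36,-14.2],66,0.5]
    - [[2,37,-14.65],71.5,0.5]

```text
time: 6.85
ee_pos: [0.4894, -0.1039, 0.0513]
tcp_rot: [161.7, 90.0, -107.9]
wrist_force: [-0.1, -0.2, -0.6]
opening: 0.0143
```

play_rows:
  rows:
    - [[0,0,0],0,0.5]
    - [[0,0,0],0,0.5]
    - [[0,0,0],0,0.5]

```text
time: 7.1
ee_pos: [0.4894, -0.0999, 0.0515]
tcp_rot: [63.6, 89.9, 154.5]
wrist_force: [-0.7, 0.3, -1.1]
opening: 0.0139
```

```bash
python3 -c "
from h import *
goto([.4895,-.1009,.02],-179.2)
p,d,o=snap('w4')
print(o['ee_pos'],o['tcp_rot'],o['wrist_force'],o['torque'],o['opening'])
cv2.imwrite('pics/w4c.png',cv2.convertScaleAbs(p,alpha=1.5))
p,d,o=snap('t4','top');cv2.imwrite('pics/t4c.png',cv2.resize(p[90:250,240:400],None,fx=3.7,fy=3.7,interpolation=2))"
```

```text
shift cm [ 3.1459 -0.0097 -0.1059] turn 0.1784442583417558 hdg_y -179.02155574165823 q [-11.5411  -1.4356 -16.4136  75.0858   0.0158 -12.5195]
[ 0.4894 -0.0999  0.0515] [ 63.5501  89.9343 154.5285] [-0.7368  0.3464 -1.0513] [ 0.0092  0.0043 -0.0664] 0.013899655226508314
```

View pics/t4c.png

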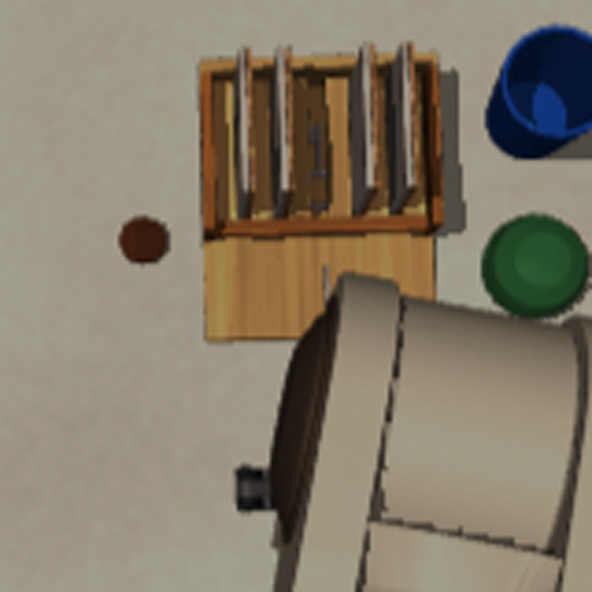

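```bash
python3 -c "
from h import *
print(ray('top',[[325/3.7+240,266/3.7+90],[326/3.7+240,290/3.7+90]],.064))
p,_,_=load('w1')
# rack origin estimate from top: ring ctr via top
print(ray('top',[[357/5.4+260-.4,300/5.4+90-.4]],.014), ray('top',[[320/3.7+240,230/3.7+90]],.036))
"
```

```text
[[ 0.6314 -0.097   0.064 ]
 [ 0.6161 -0.0974  0.064 ]]
[[ 0.6827 -0.0974  0.014 ]] [[ 0.6605 -0.0969  0.036 ]]
```

play_rows:
  rows:
    - [[1,0,-0.1],0,0.5]
    - [[2,0,-0.1],0,0.5]
    - [[3,0,-0.1],0,0.5]
    - [[3.5,0,-0.1],0,0.5]
    - [[3.7,0,-0.1],0,0.5]
    - [[3.7,0,-0.1],0,0.5]
    - [[3.7,0,-0.1],0,0.5]
    - [[3.7,0,-0.1],0,0.5]

```text
time: 7.87
ee_pos: [0.4901, -0.1015, 0.0152]
tcp_rot: [-100.7, 90.0, -9.9]
wrist_force: [-0.4, 0.7, -0.3]
opening: 0.014
```

```bash
python3 -c "
from h import *
o=bot.get_obs()
print(o['ee_pos'],o['tcp_rot'],o['wrist_force'],o['torque'],o['qd'])"
```

```text
[ 0.4901 -0.1015  0.0152] [-100.7132   89.9618   -9.8903] [-0.3743  0.7332 -0.2759] [0.011  0.012  0.0159] [-0.0171 -0.1741  0.1336 -0.0384 -0.0608 -0.0887]
```

play_rows:
  rows:
    - [[0.2,0,0],0,0.5]
    - [[0.4,0,0],0,0.5]
    - [[0.5,0,0],0,0.5]
    - [[0.5,0,0],0,0.5]
    - [[0.5,0,0],0,0.5]

```text
time: 8.28
ee_pos: [0.4898, -0.1015, 0.0097]
tcp_rot: [65.3, 90.0, 156.1]
wrist_force: [0.2, 0.3, -0.6]
opening: 0.0145
```

```bash
cat >> h.py <<'E'
def st():
    o=bot.get_obs()
    print(o['time'],np.array(o['ee_pos'])*1000,'F',o['wrist_force'],'T',o['torque'],'rot',o['tcp_rot'],'qd',np.abs(o['qd']).max())
E
python3 -c "
from h import *
st()"
```

```text
8.2833 [ 489.7592 -101.4947    9.7038] F [ 0.221   0.2727 -0.6448] T [-0.0383  0.026  -0.0248] rot [ 65.2732  89.993  156.0926] qd 0.11171973831301167
```

play_rows:
  rows:
    - [[0.1,0,0],0,0.5]
    - [[0.1,0,0],0,0.5]
    - [[0.1,0,0],0,0.5]

```text
time: 8.53
ee_pos: [0.4898, -0.1015, 0.0088]
tcp_rot: [85.9, 90.0, 176.7]
wrist_force: [0.2, 0.3, -0.4]
opening: 0.0142
```

```bash
python3 -c "
from h import *
st()"
```

```text
8.5333 [ 489.7532 -101.5008    8.7615] F [ 0.1545  0.3469 -0.4385] T [ 0.0452 -0.0192  0.0112] rot [ 85.8759  89.9954 176.6956] qd 0.13046871213572622
```

Now small steps of 0.5 mm.

play_rows:
  rows:
    - [[0.05,0,0],0,0.5]
    - [[0.05,0,0],0,0.5]
    - [[0.05,0,0],0,0.5]

```text
time: 8.78
ee_pos: [0.4898, -0.1015, 0.0083]
tcp_rot: [90.9, 90.0, -178.2]
wrist_force: [0.1, 0.1, -0.5]
opening: 0.0141
```

```bash
python3 -c "
from h import *
st()"
```

```text
8.7833 [ 489.7872 -101.513     8.2924] F [ 0.1252  0.1231 -0.4718] T [ 0.0056 -0.025   0.0115] rot [  90.9309   89.9998 -178.2498] qd 0.06380443381956402
```

play_rows:
  rows:
    - [[0.05,0,0],0,0.5]
    - [[0.05,0,0],0,0.5]
    - [[0.05,0,0],0,0.5]

```text
time: 9.03
ee_pos: [0.4898, -0.1015, 0.0077]
tcp_rot: [67.1, 90.0, 157.9]
wrist_force: [0.7, -0.1, 0.4]
opening: 0.0141
```

```bash
python3 -c "
from h import *
st()"
```

```text
9.0333 [ 489.7606 -101.481     7.7362] F [ 0.6895 -0.1484  0.4423] T [ 0.0644  0.0075 -0.0058] rot [ 67.0918  89.9943 157.9114] qd 0.07442468360841546
```

play_rows:
  rows:
    - [[0,0,0],0,0.5]
    - [[0,0,0],0,0.5]

```text
time: 9.2
ee_pos: [0.4898, -0.1015, 0.0078]
tcp_rot: [76.5, 90.0, 167.3]
wrist_force: [-0.4, 0.5, -1.2]
opening: 0.0139
```

```bash
python3 -c "
from h import *
st()"
```

```text
9.2 [ 489.7765 -101.5198    7.786 ] F [-0.4193  0.5457 -1.2232] T [ 0.015  -0.0033  0.0546] rot [ 76.4562  89.9983 167.2735] qd 0.11482808401577586
```

play_rows:
  rows:
    - [[0.03,0,0],0,0.5]
    - [[0.03,0,0],0,0.5]
    - [[0.03,0,0],0,0.5]

```text
time: 9.45
ee_pos: [0.4898, -0.1015, 0.0075]
tcp_rot: [85.1, 90.0, 176.0]
wrist_force: [-0.4, -0.5, -0.3]
opening: 0.0143
```

```bash
python3 -c "
from h import *
st()"
```

```text
9.45 [ 489.7701 -101.5004    7.4529] F [-0.3864 -0.5293 -0.296 ] T [-0.036   0.0289  0.0522] rot [ 85.1427  89.9957 175.9612] qd 0.08172242744782164
```

play_rows:
  rows:
    - [[0.05,0,0],0,0.5]
    - [[0.05,0,0],0,0.5]
    - [[0.05,0,0],0,0.5]

```text
time: 9.7
ee_pos: [0.4897, -0.1015, 0.0069]
tcp_rot: [74.1, 90.0, 164.9]
wrist_force: [-0.1, 0.1, -0.5]
opening: 0.0143
```

```bash
python3 -c "
from h import *
st()"
```

```text
9.7 [ 489.7459 -101.5019    6.9292] F [-0.0585  0.1027 -0.4696] T [-0.0437 -0.0032 -0.0066] rot [ 74.1126  89.9934 164.9319] qd 0.12326663054891095
```

play_rows:
  rows:
    - [[0.03,0,0],0,0.5]
    - [[0.03,0,0],0,0.5]
    - [[0.03,0,0],0,0.5]

```text
time: 9.95
ee_pos: [0.4898, -0.1015, 0.0067]
tcp_rot: [60.9, 90.0, 151.8]
wrist_force: [0.3, 1.3, 0.1]
opening: 0.0145
```

```bash
python3 -c "
from h import *
st()"
```

```text
9.95 [ 489.7868 -101.5085    6.6839] F [0.3144 1.2947 0.1176] T [0.0503 0.0464 0.0069] rot [ 60.9474  89.9989 151.7658] qd 0.1340392556562719
```

play_rows:
  rows:
    - [[0.03,0,0],0,0.5]
    - [[0.03,0,0],0,0.5]
    - [[0.03,0,0],0,0.5]

```text
time: 10.2
ee_pos: [0.4898, -0.1015, 0.0064]
tcp_rot: [94.9, 90.0, -174.3]
wrist_force: [0.2, -0.0, -0.0]
opening: 0.0141
```

```bash
python3 -c "
from h import *
st()"
```

```text
10.2 [ 489.7748 -101.5271    6.3742] F [ 0.1656 -0.0451 -0.0148] T [-0.0146  0.0041  0.0352] rot [  94.8983   89.9979 -174.2858] qd 0.07061506549462249
```

play_rows:
  rows:
    - [[0.03,0,0],0,0.5]
    - [[0.03,0,0],0,0.5]
    - [[0.03,0,0],0,0.5]

```text
time: 10.45
ee_pos: [0.4898, -0.1015, 0.0061]
tcp_rot: [70.4, 90.0, 161.2]
wrist_force: [0.4, -0.1, -0.5]
opening: 0.0141
```

```bash
python3 -c "
from h import *
st()"
```

```text
10.45 [ 489.784  -101.5215    6.0737] F [ 0.4026 -0.1463 -0.4513] T [-0.0563 -0.0145 -0.0399] rot [ 70.3571  89.9977 161.1716] qd 0.09794338639370896
```

play_rows:
  rows:
    - [[0.03,0,0],0,0.5]
    - [[0.03,0,0],0,0.5]
    - [[0.03,0,0],0,0.5]

```text
time: 10.7
ee_pos: [0.4898, -0.1015, 0.0058]
tcp_rot: [108.5, 90.0, -160.7]
wrist_force: [0.9, -0.3, -0.7]
opening: 0.0144
```

```bash
python3 -c "
from h import *
st()"
```

```text
10.7 [ 489.7887 -101.5103    5.7781] F [ 0.9017 -0.2744 -0.6833] T [-0.0282 -0.0106 -0.0235] rot [ 108.4823   89.9996 -160.6975] qd 0.17696245909714384
```

play_rows:
  rows:
    - [[0.03,0,0],0,0.5]
    - [[0.03,0,0],0,0.5]
    - [[0.03,0,0],0,0.5]

```text
time: 10.95
ee_pos: [0.4898, -0.1015, 0.0055]
tcp_rot: [-173.8, 90.0, -83.0]
wrist_force: [0.9, 0.3, 0.4]
opening: 0.0141
```

```bash
python3 -c "
from h import *
st()"
```

```text
10.95 [ 489.8002 -101.5204    5.4786] F [0.857  0.3163 0.3854] T [0.0025 0.0383 0.0239] rot [-173.8381   89.9988  -83.0209] qd 0.0440834558972763
```

play_rows:
  rows:
    - [[0.03,0,0],0,0.5]
    - [[0.03,0,0],0,0.5]
    - [[0.03,0,0],0,0.5]

```text
time: 11.2
ee_pos: [0.4898, -0.1015, 0.0052]
tcp_rot: [-104.4, 90.0, -13.6]
wrist_force: [-0.8, 0.5, -0.8]
opening: 0.0141
```

```bash
python3 -c "
from h import *
st()"
```

```text
11.2 [ 489.8165 -101.5277    5.2256] F [-0.7952  0.461  -0.7522] T [-0.0068 -0.1501 -0.0395] rot [-104.3973   89.9954  -13.5807] qd 0.09628190316185775
```

play_rows:
  rows:
    - [[0.03,0,0],0,0.5]
    - [[0.03,0,0],0,0.5]
    - [[0.03,0,0],0,0.5]

```text
time: 11.45
ee_pos: [0.4898, -0.1015, 0.0049]
tcp_rot: [-121.9, 90.0, -31.1]
wrist_force: [0.8, 1.4, -0.3]
opening: 0.0141
```

```bash
python3 -c "
from h import *
st()"
```

```text
11.45 [ 489.8146 -101.5408    4.9028] F [ 0.7673  1.3532 -0.2995] T [-0.0227 -0.1011 -0.0132] rot [-121.9368   89.997   -31.1214] qd 0.1310440796519809
```

play_rows:
  rows:
    - [[0,0,0],0,0.5]

```text
time: 11.53
ee_pos: [0.4898, -0.1015, 0.0049]
tcp_rot: [-103.9, 90.0, -13.1]
wrist_force: [-0.4, 0.8, -0.5]
opening: 0.0142
```

```bash
python3 -c "
from h import *
st()"
```

```text
11.5333 [ 489.8399 -101.5308    4.9413] F [-0.4055  0.7948 -0.4809] T [-0.0047 -0.0673  0.0362] rot [-103.931    89.9924  -13.1123] qd 0.12391914509627079
```

play_rows:
  rows:
    - [[-0.03,0,0],0,0.5]
    - [[-0.03,0,0],0,0.5]
    - [[-0.03,0,0],0,0.5]

```text
time: 11.78
ee_pos: [0.4898, -0.1015, 0.0052]
tcp_rot: [27.3, 90.0, 118.1]
wrist_force: [-0.0, 1.0, -0.9]
opening: 0.0141
```

```bash
python3 -c "
from h import *
st()"
```

```text
11.7833 [ 489.7928 -101.5057    5.1934] F [-0.0401  1.0231 -0.8529] T [-0.0027 -0.072  -0.0287] rot [ 27.2737  89.9983 118.0918] qd 0.0780671915043895
```

play_rows:
  rows:
    - [[-0.12,0,0],0,0.5]
    - [[-0.23,0,0],0,0.5]
    - [[-0.23,-0.5,0],0,0.5]
    - [[-0.23,-1,0],0,0.5]
    - [[-0.23,-1.5,0],0,0.5]
    - [[-0.23,-2,0],0,0.5]
    - [[-0.23,-2.3,0],0,0.5]
    - [[-0.23,-2.3,0],0,0.5]
    - [[-0.23,-2.3,0],0,0.5]

```text
time: 12.53
ee_pos: [0.5128, -0.1011, 0.0073]
tcp_rot: [81.6, 90.0, 172.4]
wrist_force: [0.4, -1.0, -1.0]
opening: 0.0143
```

```bash
python3 -c "
from h import *
st();goto([.5325,-.101,.0075],-179.2)
p,d,o=snap('w5');cv2.imwrite('pics/w5c.png',cv2.convertScaleAbs(p,alpha=1.5))
p,d,o=snap('t5','top');cv2.imwrite('pics/t5c.png',cv2.resize(p[90:200,270:380],None,fx=5.4,fy=5.4,interpolation=2))"
```

```text
12.5333 [ 512.8202 -101.1402    7.2831] F [ 0.3585 -1.0281 -0.969 ] T [ 0.0201 -0.0216  0.0058] rot [ 81.5734  89.9703 172.3972] qd 0.48349300139523027
shift cm [-0.0227 -1.968  -0.0143] turn 0.02373925168859614 hdg_y -179.1762607483114 q [-11.1559   3.1224 -16.8061  70.1011  -0.0018 -11.9796]
```

View pics/t5c.png

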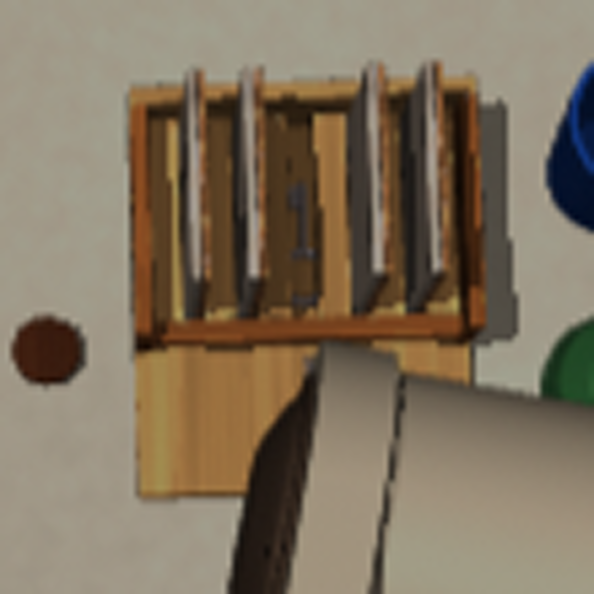

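View pics/w5c.png

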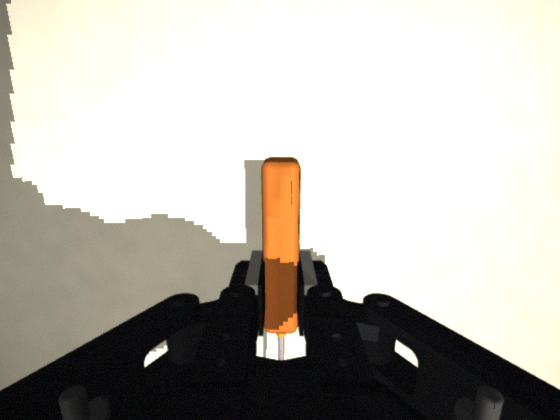

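play_rows:
  rows:
    - [[0,-0.3,0],0,0.5]
    - [[0,-0.6,0],0,0.5]
    - [[0,-0.9,0],0,0.5]
    - [[0,-1.2,0],0,0.5]
    - [[0,-1.5,0],0,0.5]
    - [[0,-1.8,0],0,0.5]
    - [[0,-1.9,0],0,0.5]
    - [[0,-1.9,0],0,0.5]

```text
time: 13.3
ee_pos: [0.532, -0.1009, 0.0074]
tcp_rot: [83.2, 90.0, 174.0]
wrist_force: [-0.8, 1.2, -1.1]
opening: 0.0142
```

```bash
python3 -c "
from h import *
st()
p,d,o=snap('s5','scene');cv2.imwrite('pics/s5c.png',cv2.resize(p[205:285,180:280],None,fx=7,fy=7,interpolation=2))"
```

```text
13.3 [ 532.0055 -100.8872    7.3725] F [-0.7983  1.2351 -1.0959] T [-0.0086  0.0111 -0.0702] rot [ 83.1592  89.9908 173.9835] qd 0.46025876907782587
```

View pics/s5c.png

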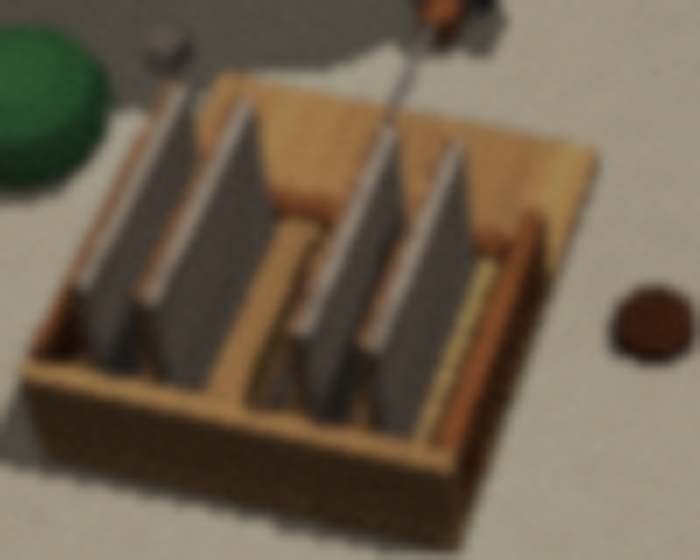

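play_rows:
  rows:
    - [[-0.1,0,0],0,0.5]
    - [[-0.2,0,0],0,0.5]
    - [[-0.24,0,0],0,0.5]
    - [[-0.24,0,0],0,0.5]
    - [[-0.24,0,0],0,0.5]

```text
time: 13.77
ee_pos: [0.5318, -0.1009, 0.01]
tcp_rot: [-103.7, 90.0, -12.9]
wrist_force: [0.5, -0.7, -0.2]
opening: 0.014
```

```bash
python3 -c "
from h import *
st()"
```

```text
13.7667 [ 531.7904 -100.9433    9.9883] F [ 0.4673 -0.7333 -0.1959] T [ 0.0063  0.002  -0.0232] rot [-103.7082   89.989   -12.8921] qd 0.10762369919972767
```

play_rows:
  rows:
    - [[0,0,0],0,0.5]

```text
time: 13.85
ee_pos: [0.5318, -0.1009, 0.0099]
tcp_rot: [-78.2, 90.0, 12.6]
wrist_force: [-0.2, -0.4, -0.3]
opening: 0.0141
```

```bash
python3 -c "
from h import *
st()"
```

```text
13.85 [ 531.7692 -100.914     9.9157] F [-0.1804 -0.3925 -0.3193] T [-0.0374  0.0395  0.0016] rot [-78.2421  89.9962  12.574 ] qd 0.10566903470058546
```

play_rows:
  rows:
    - [[0,-0.2,0],0,0.5]
    - [[0,-0.4,0],0,0.5]
    - [[0,-0.6,0],0,0.5]
    - [[0,-0.8,0],0,0.5]
    - [[0,-0.8,0],0,0.5]

```text
time: 14.27
ee_pos: [0.5402, -0.1008, 0.0099]
tcp_rot: [-105.3, 90.0, -14.5]
wrist_force: [0.5, -1.0, -0.7]
opening: 0.0142
```

```bash
python3 -c "
from h import *
st()"
```

```text
14.2667 [ 540.2056 -100.7942    9.8515] F [ 0.452  -0.9709 -0.682 ] T [-0.0308  0.0088  0.0087] rot [-105.2829   89.9911  -14.4601] qd 0.45388198229937116
```

play_rows:
  rows:
    - [[0,-0.3,0],0,0.5]
    - [[0,-0.6,0],0,0.5]
    - [[0,-0.9,0],0,0.5]
    - [[0,-1.2,0],0,0.5]
    - [[0,-1.2,0],0,0.5]
    - [[0,-1.2,0],0,0.5]

```text
time: 14.77
ee_pos: [0.5519, -0.1006, 0.0098]
tcp_rot: [89.7, 90.0, -179.5]
wrist_force: [0.2, -0.1, -0.4]
opening: 0.0143
```

```bash
python3 -c "
from h import *
st()
p,d,o=snap('t6','top');cv2.imwrite('pics/t6c.png',cv2.resize(p[90:200,270:380],None,fx=5.4,fy=5.4,interpolation=2))"
```

```text
14.7667 [ 551.9234 -100.5961    9.821 ] F [ 0.2446 -0.147  -0.4292] T [0.0206 0.0209 0.023 ] rot [  89.6831   89.9934 -179.494 ] qd 0.4783428439070376
```

View pics/t6c.png

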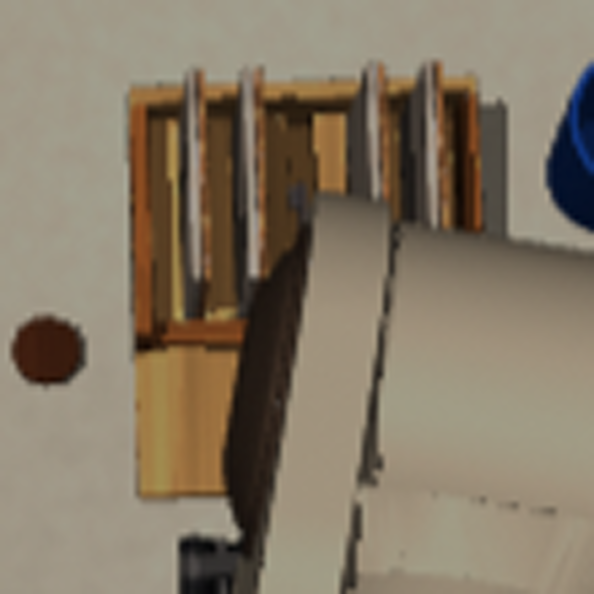

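play_rows:
  rows:
    - [[0.05,0,0],0,0.5]
    - [[0.1,0,0],0,0.5]
    - [[0.1,0,0],0,0.5]
    - [[0.1,0,0],0,0.5]

```text
time: 15.15
ee_pos: [0.5517, -0.1006, 0.0089]
tcp_rot: [62.7, 90.0, 153.5]
wrist_force: [0.3, 0.2, -0.4]
opening: 0.0141
```

```bash
python3 -c "
from h import *
st()"
```

```text
15.15 [ 551.6962 -100.6235    8.8658] F [ 0.315   0.1859 -0.4203] T [ 0.057   0.0083 -0.0209] rot [ 62.6665  89.9962 153.4841] qd 0.17547331615158118
```

play_rows:
  rows:
    - [[0.05,0,0],0,0.5]
    - [[0.05,0,0],0,0.5]
    - [[0.05,0,0],0,0.5]

```text
time: 15.4
ee_pos: [0.5518, -0.1006, 0.0084]
tcp_rot: [-45.9, 90.0, 44.9]
wrist_force: [0.5, 0.3, -0.6]
opening: 0.0143
```

```bash
python3 -c "
from h import *
st()"
```

```text
15.4 [ 551.7678 -100.6208    8.3933] F [ 0.5067  0.3183 -0.5956] T [-0.0165  0.0001  0.0031] rot [-45.8759  89.9984  44.9417] qd 0.14285851225708185
```

play_rows:
  rows:
    - [[0.1,0,0],0,0.5]
    - [[0.2,0,0],0,0.5]
    - [[0.23,0,0],0,0.5]
    - [[0.23,0,0],0,0.5]
    - [[0.23,0,0],0,0.5]

```text
time: 15.82
ee_pos: [0.5518, -0.1006, 0.006]
tcp_rot: [60.0, 90.0, 150.9]
wrist_force: [-0.5, -0.1, -0.3]
opening: 0.0141
```

```bash
python3 -c "
from h import *
st()"
```

```text
15.8167 [ 551.7534 -100.5917    6.0273] F [-0.5453 -0.1172 -0.2719] T [ 0.023  -0.04   -0.0144] rot [ 60.0351  89.9941 150.8547] qd 0.16554002085945854
```

play_rows:
  rows:
    - [[0,0.2,0],0,0.5]
    - [[0,0.4,0],0,0.5]
    - [[0,0.6,0],0,0.5]
    - [[0,0.8,0],0,0.5]
    - [[0,1.1,0],0,0.5]
    - [[0,1.4,0],0,0.5]
    - [[0,1.7,0],0,0.5]
    - [[0,2.0,0],0,0.5]
    - [[0,2.3,0],0,0.5]
    - [[0,2.6,0],0,0.5]
    - [[0,2.8,0],0,0.5]
    - [[0,3,0],0,0.5]

```text
time: 16.82
ee_pos: [0.5215, -0.1011, 0.0061]
tcp_rot: [-138.8, 90.0, -48.0]
wrist_force: [0.0, -0.3, -0.8]
opening: 0.0139
```

```bash
python3 -c "
from h import *
st()
p,d,o=snap('t7','top');cv2.imwrite('pics/t7c.png',cv2.resize(p[90:200,270:380],None,fx=5.4,fy=5.4,interpolation=2))"
```

```text
16.8167 [ 521.5383 -101.087     6.1196] F [ 0.0006 -0.3192 -0.8183] T [ 0.0037 -0.0439  0.0133] rot [-138.7647   89.9957  -47.9502] qd 3.2150462822513988
```

View pics/t7c.png

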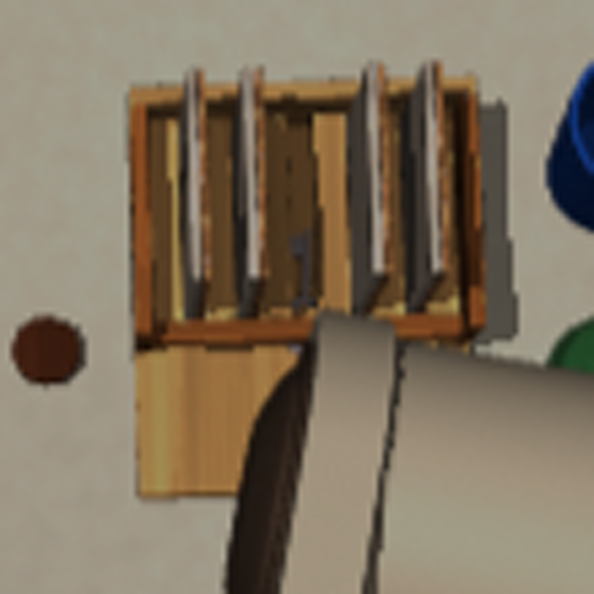

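play_rows:
  rows:
    - [[0,0.3,0],0,0.5]
    - [[0,0.7,0],0,0.5]
    - [[0,1.1,0],0,0.5]
    - [[0,1.5,0],0,0.5]
    - [[0,1.9,0],0,0.5]
    - [[0,2.3,0],0,0.5]
    - [[0,2.7,0],0,0.5]
    - [[0,3.1,0],0,0.5]
    - [[0,3.5,0],0,0.5]
    - [[0,3.8,0],0,0.5]
    - [[0,4,0],0,0.5]
    - [[0,4,0],0,0.5]

```text
time: 17.87
ee_pos: [0.4814, -0.1016, 0.0061]
tcp_rot: [105.1, 90.0, -164.1]
wrist_force: [0.2, 0.3, -1.0]
opening: 0.0142
```

```bash
python3 -c "
from h import *
st()
p,d,o=snap('t8','top');cv2.imwrite('pics/t8c.png',cv2.resize(p[90:200,270:380],None,fx=5.4,fy=5.4,interpolation=2))
p,d,o=snap('s8','scene');cv2.imwrite('pics/s8c.png',cv2.resize(p[205:285,180:280],None,fx=7,fy=7,interpolation=2))"
```

```text
17.8667 [ 481.4442 -101.6334    6.1476] F [ 0.1716  0.3251 -0.9547] T [-0.0207  0.0144  0.0102] rot [ 105.0786   89.9981 -164.1107] qd 0.6706541880940834
```

View pics/t8c.png

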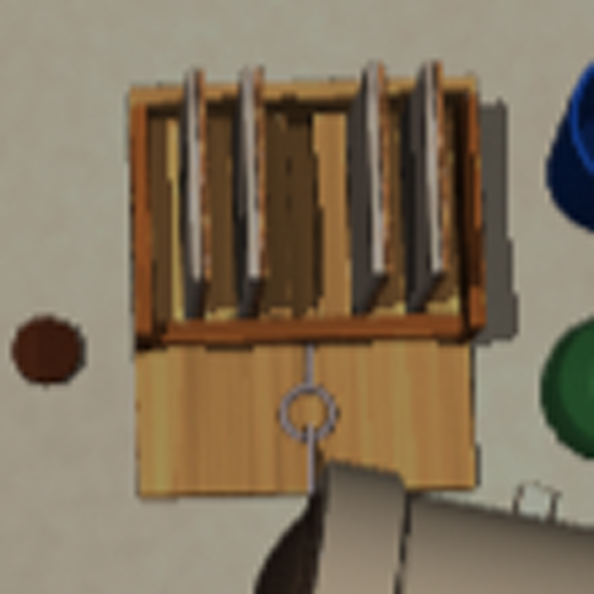

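View pics/s8c.png

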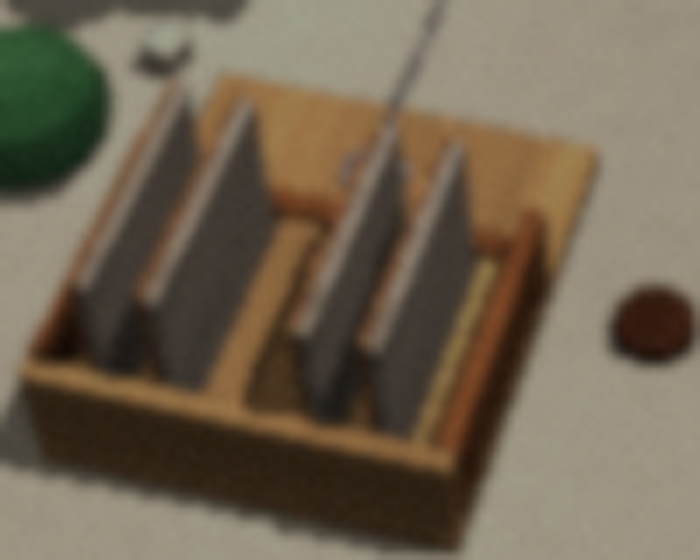

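```bash
python3 -c "
from h import *
f=lambda a:np.array(a)/5.4+[270,90]-.4
print(ray('top',f([[309,412],[309,441],[309,384]]),.014)); print('ledge front',ray('top',f([[140,496],[475,487],[309,492]]),.012),'rail top front',ray('top',f([[309,341]]),.036),ray('top',f([[309,344]]),.026))"
```

```text
[[ 0.6308 -0.0993  0.014 ]
 [ 0.6174 -0.0991  0.014 ]
 [ 0.6437 -0.0995  0.014 ]]
ledge front [[ 0.5933 -0.0219  0.012 ]
 [ 0.5958 -0.1743  0.012 ]
 [ 0.5943 -0.0989  0.012 ]] rail top front [[ 0.659  -0.0977  0.036 ]] [[ 0.6597 -0.0987  0.026 ]]
```

play_rows:
  rows:
    - [[0,0.3,0],0,0.5]
    - [[0,0.6,0],0,0.5]
    - [[0,0.9,0],0,0.5]
    - [[0,1.2,0],0,0.5]
    - [[0,1.5,0],0,0.5]
    - [[0,1.7,0],0,0.5]
    - [[0,1.85,0],0,0.5]
    - [[0,1.95,0],0,0.5]
    - [[0,1.95,0],0,0.5]
    - [[0,1.95,0],0,0.5]

```text
time: 18.8
ee_pos: [0.4623, -0.1019, 0.0061]
tcp_rot: [-111.3, 90.0, -20.5]
wrist_force: [0.4, -0.2, -1.0]
opening: 0.0139
```

```bash
python3 -c "
from h import *
st()
p,d,o=snap('t9','top');cv2.imwrite('pics/t9c.png',cv2.resize(p[90:200,270:380],None,fx=5.4,fy=5.4,interpolation=2))"
```

```text
18.8 [ 462.3041 -101.9116    6.1064] F [ 0.354  -0.1731 -0.9824] T [0.0113 0.0218 0.0079] rot [-111.2668   89.9957  -20.4501] qd 0.20647080883618268
```

View pics/t9c.png

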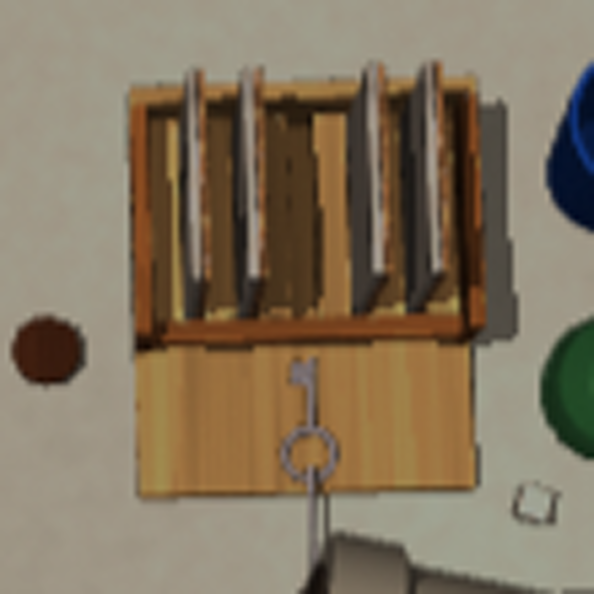

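```bash
python3 -c "
from h import *
f=lambda a:np.array(a)/5.4+[270,90]-.4
print(ray('top',f([[309,454],[310,358]]),.014))
goto([.4623,-.1019,.05],-179.2)"
```

```text
[[ 0.6115 -0.099   0.014 ]
 [ 0.6557 -0.1002  0.014 ]]
shift cm [-4.3902  0.0063  0.0015] turn 0.018368877891475677 hdg_y -179.1816311221085 q [-12.4295  -3.5935 -23.6346  69.9535  -0.0016 -13.2479]
```

play_rows:
  rows:
    - [[0,-0.2,0],0,0.5]
    - [[0,-0.5,0],0,0.5]
    - [[0,-0.5,0],0,0.5]
    - [[-0.3,-0.5,0],0,0.5]
    - [[-1,-0.5,0],0,0.5]
    - [[-2.5,-0.5,0],0,0.5]
    - [[-4.5,-0.5,0],0,0.5]
    - [[-6,-0.5,0],0,0.5]
    - [[-6,-0.5,0],0,0.5]

```text
time: 19.6
ee_pos: [0.469, -0.1022, 0.0698]
tcp_rot: [-102.8, 89.7, -12.0]
wrist_force: [0.1, -0.8, 0.3]
opening: 0.0139
```

```bash
python3 -c "
from h import *
st();goto([.42,.14,.05],-160)
p,d,o=snap('t10','top');cv2.imwrite('pics/t10c.png',cv2.resize(p[90:200,270:380],None,fx=5.4,fy=5.4,interpolation=2))"
```

```text
19.6 [ 468.9628 -102.1951   69.8038] F [ 0.0867 -0.7894  0.2523] T [-0.047  -0.0101  0.0449] rot [-102.7997   89.7133  -11.9816] qd 3.250373148861839
shift cm [ 1.9312  4.5596 24.2891] turn -19.18183996754553 hdg_y -179.18183996754553 q [-12.2945  -4.9338 -17.7013  76.9458   0.0016 -13.1125]
```

View pics/t10c.png

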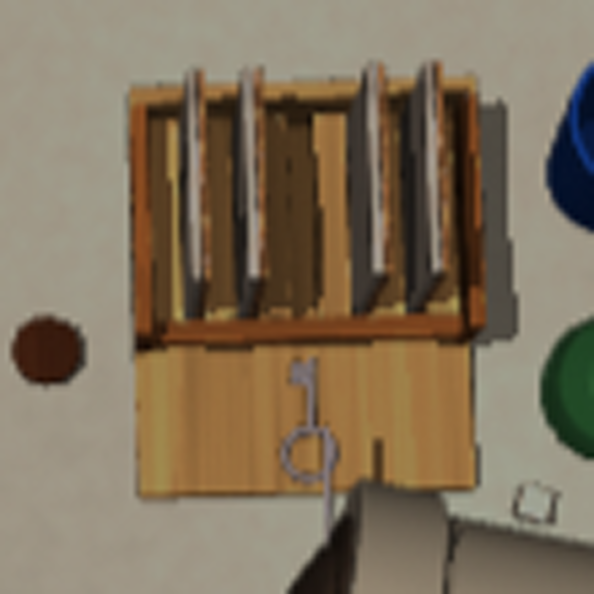

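play_rows:
  rows:
    - [[0,0.4,2.5],-2,0.5]
    - [[0,1,5.5],-4,0.5]
    - [[0,1.5,8.5],-7,0.5]
    - [[0,2,11.5],-10,0.5]
    - [[0,2.6,14.5],-13,0.5]
    - [[0,3.2,17.5],-16,0.5]
    - [[0,3.8,20.5],-18,0.5]
    - [[1,4.3,23],-19,0.5]
    - [[2,4.5,24.3],-19,0.5]
    - [[2,4.5,24.3],-19,0.5]
    - [[2,4.5,24.3],-19,0.5]

```text
time: 20.57
ee_pos: [0.4179, 0.1406, 0.045]
tcp_rot: [93.8, 89.9, -156.3]
wrist_force: [-0.1, -0.4, -0.6]
opening: 0.0141
```

```bash
python3 -c "
from h import *
st()"
```

```text
20.5667 [417.9007 140.5888  44.9992] F [-0.0932 -0.4384 -0.616 ] T [-0.0137  0.0779 -0.0224] rot [  93.8194   89.8728 -156.2637] qd 1.8892485162940824
```

play_rows:
  rows:
    - [[1,0,0],0,0.5]
    - [[2,0,0],0,0.5]
    - [[3,0,0],0,0.5]
    - [[3.5,0,0],0,0.5]
    - [[3.8,0,0],0,0.5]
    - [[3.8,0,0],0,0.5]
    - [[3.8,0,0],0,0.5]
    - [[3.8,0,0],0,0.5]

```text
time: 21.23
ee_pos: [0.4191, 0.1405, 0.0085]
tcp_rot: [-91.4, 90.0, 18.4]
wrist_force: [0.3, 0.0, -0.0]
opening: 0.0141
```

```bash
python3 -c "
from h import *
st()"
```

```text
21.2333 [419.1236 140.5019   8.4659] F [ 0.3087  0.0096 -0.039 ] T [-0.0217 -0.0289 -0.0117] rot [-91.4231  89.9655  18.3854] qd 0.18413567562924005
```

play_rows:
  rows:
    - [[0.2,0,0],0,0.5]
    - [[0.4,0,0],0,0.5]
    - [[0.55,0,0],0,0.5]
    - [[0.58,0,0],0,0.5]
    - [[0.58,0,0],0,0.5]
    - [[0.58,0,0],0,0.5]

```text
time: 21.73
ee_pos: [0.4188, 0.1405, 0.0023]
tcp_rot: [88.3, 90.0, -161.9]
wrist_force: [0.9, 0.0, -1.3]
opening: 0.014
```

```bash
python3 -c "
from h import *
st()"
```

```text
21.7333 [418.8088 140.5094   2.2633] F [ 0.8547  0.0018 -1.2935] T [ 0.0391 -0.0315 -0.0049] rot [  88.2924   89.9968 -161.8878] qd 0.09587182644057692
```

Just above or on the table (underside ≈ 0). Release gently and rise.

play_rows:
  rows:
    - [[0.02,0,0],0,1.6]
    - [[0.02,0,0],0,1.8]
    - [[0.02,0,0],0,2.2]
    - [[0.02,0,0],0,3.5]
    - [[0.02,0,0],0,5]
    - [[0.02,0,0],0,5]
    - [[0.02,0,0],0,5]

```text
time: 22.32
ee_pos: [0.4188, 0.1405, 0.0021]
tcp_rot: [-105.3, 90.0, 4.6]
wrist_force: [-0.2, -0.1, -0.9]
opening: 0.0496
```

play_rows:
  rows:
    - [[-1,0,0],0,5]
    - [[-3,0,0],0,5]
    - [[-6,0,0],0,5]
    - [[-9,0,0],0,5]
    - [[-12,1,0],0,5]
    - [[-15,3,0],0,5]
    - [[-18,6,0],0,5]
    - [[-20,8,2],0,5]
    - [[-20,8,5],0,5]
    - [[-20,8,5],0,5]

```text
time: 23.15
ee_pos: [0.3255, 0.163, 0.2047]
tcp_rot: [-69.4, 89.7, 40.5]
wrist_force: [0.3, 0.3, 0.4]
opening: 0.0499
```

```bash
python3 -c "
from h import *
st()
p,d,o=snap('t11','top');cv2.imwrite('pics/t11c.png',cv2.resize(p[80:330,140:420],None,fx=2.4,fy=2.4,interpolation=2))
p,d,o=snap('s11','scene');cv2.imwrite('pics/s11c.png',cv2.resize(p[130:285,180:410],None,fx=3.4,fy=3.4,interpolation=2))"
```

```text
23.15 [325.4962 163.0045 204.727 ] F [0.3097 0.2899 0.446 ] T [ 0.02   -0.0086  0.0103] rot [-69.3949  89.7215  40.5343] qd 7.023555145127044
```

View pics/t11c.png

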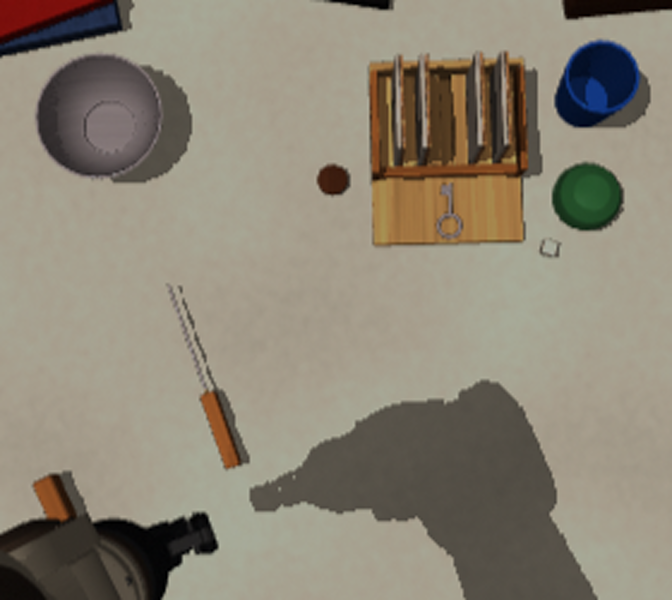

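View pics/s11c.png

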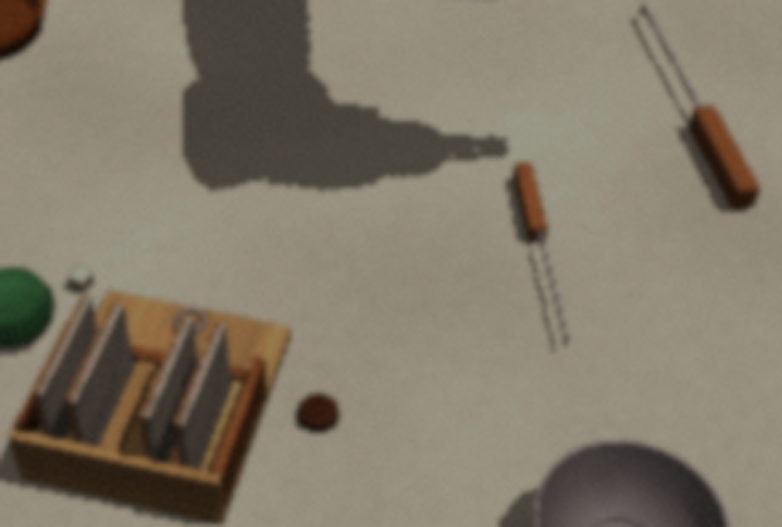

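play_rows:
  rows:
    - [[0,0,0],0,5]
    - [[0,0,0],0,5]
    - [[0,0,0],0,5]
    - [[0,0,0],0,5]

```text
time: 23.58
ee_pos: [0.3268, 0.1599, 0.2018]
tcp_rot: [99.3, 90.0, -150.9]
wrist_force: [-0.2, 0.8, 0.6]
opening: 0.05
```

```bash
python3 -c "
from h import *
st()
p,d,o=snap('t12','top')
cv2.imwrite('pics/t12c.png',cv2.resize(p[100:190,280:370],None,fx=6.5,fy=6.5,interpolation=2))
print(bot.job_done())"
```

```text
23.5833 [326.8223 159.8876 201.788 ] F [-0.209   0.7665  0.6391] T [-0.0377  0.0265 -0.0068] rot [  99.3274   89.9519 -150.9256] qd 0.20211958242421252
the job is handed in; nothing more can be done
None
```

View pics/t12c.png

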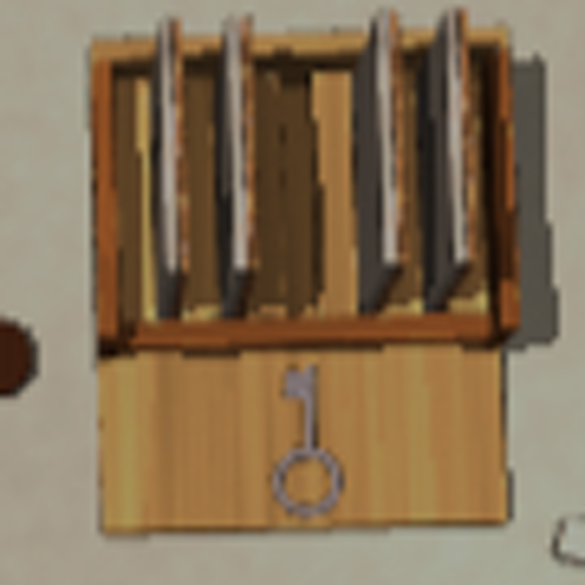

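The key is out from under the rack and lies wholly in front of the rail. The job was handed in at about 24 s of the 72 s allowed.

- **Pick:** I took the smaller of the two, with the 80 mm handle. I felt for its true hook height on the open ledge; it touched at about 1 N by the wrist moment.
- **Drawing the key out:** I went in low under the rail, raised the hook to about 0.3–0.5 mm below the rail's underside to clear the ring, lowered it into the ring's hole and pulled the key out.
- **Key position:** The last measurement put the far end of the stem about 5 mm in front of the rail. The ring's front edge is about 4 mm short of the ledge's front edge.
- **Laying down:** The pick lies flat on the table more than 20 cm from the key. The arm is clear, 20 cm up.
- **Surroundings:** The coasters, checker, die, paperweight, cup and bowl look unmoved in the last pictures.

No check failed. The wrist force readings carried about 0.5–1 N of noise, so I judged contact mainly by the wrist moment. The forces on the rack are therefore estimates, about 1 N at most in the readings at the end of each short move, against the 4 N limit.

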